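Put the three-hole hub flange on the spray stand

ROBOT

A 6-joint arm with a two-finger parallel gripper is mounted at the origin on a cart in front of the work surface, level with it; the furniture and walls round the work are solid. World frame = base frame: x ahead of the robot, y to its left, z up, the work surface at z = 0. Lengths are in m, angles in rad, forces in N, time in s.
With the tool pointing down it reaches from about 0.425 to 0.95 m from the base axis. Payload 3.5 kg.
Tool frame: the origin (TCP) lies at the very end of the fingers, on their centre line; the grasp point (between the pads) lies ctrl.tcp_to_grasp behind it (ctrl.tcp_to_grasp is the distance from the TCP to the grasp point, in m); z points along the fingers, y is the line along which they close (so a half turn about z gives the same grasp; the last joint's range is limited). The gripper opens to 85 mm and grips with 20 to 120 N. Pads are 22 mm wide; open, the fingers measure 114 mm over their backs; the gripper's body (76 mm by 85 mm) begins 54 mm behind the grasp point. The pads swing forward as they close: fully open they stand 13 mm farther back than shut.
Start: joints at [1.169, 0.286, 1.577, -0, 1.279, -0.15], TCP at [0.168, 0.654, 0.231] pointing down, gripper open.
Joint ranges: [-2.77, 2.77], [-0.9, 2.22], [0.21, 2.48], [-1.53, 4.67], [0.24, 2.81], [-2.84, 2.84]. Speed limits (rad/s): [2.79, 2.79, 3.14, 3.14, 3.14, 3.14].

INTERFACE

Orientations are given as a unit quaternion [x, y, z, w].
In Python, from plant import ctrl gives the robot as it stands.
- The arm moves only by the shell command python3 -m inch 'ROWS' [FORCE]. ROWS is JSON, a list of rows, each an object with "slide": the shift along the tool's x, y, z in cm, a list of three; "turn": the turn about the tool's z in rad; "grip": the finger opening in cm, from 0 to 8.54. A call has 1 to 20 rows; each row is the pose to reach, as a shift and turn from the pose commanded when the call began, along the tool's axes at that moment; what a row does not reach only later rows make up. A row lasts 1/10 s, in which the tool goes at most 50 mm and 8.59 degrees, less where a joint would pass 70% of its speed; a pose out of reach is approached as far as the arm can. A call with a gripper value outside its range is refused whole. The fingers move at their own pace and stop on an object; FORCE is the grip in N (left out, the last holds). Time passes only in rows, so rows that repeat a pose let the fingers close. It gives the time, the measured TCP pose, the force, the opening and the grip force at its end, in the units of the state.
- ctrl.get_state(): the state, without advancing time (a new reading comes with each control period).
- ctrl.read_camera(name): name is "scene" or "top" or "wrist"; returns (picture, depth): 420x560x3 uint8, red, green, blue; 420x560 float32, m along the optical axis (not along the pixel's ray), 0 where there is no reading.
- ctrl.camera_info(name): a dict with "K" (3x3 intrinsics, pixels), "camera_from_world" (4x4, takes a point from world to camera coordinates); the wrist camera has in their place "T_tool_cam" (4x4, takes a point from camera to tool coordinates, whose origin is the TCP and whose axes are the flange's). Camera axes: x right, y down, z forward; pixel columns grow to the right and rows downward; lengths in m; the calibration is good to about 2 mm. A picture is of the moment at which its call begins: read the wrist's pose just before it. camera_info takes no time and is no camera call.
- ctrl.sign_off(): hands the job in; it is judged then, once.
The state is a dict: "time": time; "qpos": joint angles; "dq": joint speeds; "joint_efforts": joint torques, N m; "eef_pos": TCP position; "tcp_rot": TCP orientation; "contact_force": force on the tool from outside, world axes, zero at the start; "wrist_torque": the same for the moment, N m; "opening": opening from 0.0 (shut) to 1.0 (fully open); "finger_force": force on a finger pad.
Only numpy, scipy, OpenCV 4.12 (cv2) and the standard library are available. Lean on these libraries where they do the work, as an engineer would, in place of code of your own. Each camera call takes 0.05 s, during which the arm holds its last target. There are 200 camera calls.

TASK

The hub flange with three holes is next to be primed. Pick it up by its sleeve, turn it so that its holes line up with the three yellow pins of the blue spray stand, and set it down (do not drop it) so that it lies flat and fully home on the stand with all pins through the holes, then let go. The flange with four holes does not fit this stand: leave it where it lies.

Things in the scene. Friction and masses are not known exactly. Their poses are not given: they have to be found in the camera images.
- flange3_mid (a point): Loose hub flange, 0.3-0.5 kg: dark steel round plate 150 mm across, 10 thick, with THREE 34 mm holes 120 degrees apart, centres 48 mm from the axis; bright upright sleeve in its middle 42 mm in diameter (54 mm foot, lowest 7 mm), 70 mm high overall. Point: on its axis, 35 mm above the underside, 35 below the sleeve's top. z up the axis; x points to a hole, the others at +-120 degrees.
- flange4_mid (a point): The other loose flange, same sizes and look but with FOUR holes 90 degrees apart: to be left alone. Point on its axis, 35 mm above its underside and 35 mm below the sleeve's top; z up; x points to a hole.
- stand: Blue round spray stand fixed to the bench, 128 mm across, flat top 30 mm above the bench. On it three yellow pins 120 degrees apart, 48 mm from the axis, 12 mm thick with tapered tips, 24 mm tall (tips 54 mm above the bench); 11 mm play all round in a hole. Origin: on its axis at bench height; z up; x points to a pin, the others at +-120 degrees. Flange fully home: underside on the flat top.
Things that resemble listed ones, but are neither listed nor needed, are in the scene too. What is shaped like the part that bears flange3_mid but orange is not meant. What is shaped like the stand but orange is not meant.

How it is judged:
At the end, for the whole second after the job is handed in: The three-hole flange lies flat and at rest on the stand, sleeve up, all three pins through its holes: its height within 4 mm of fully home, its axis within 15 mm of the stand's, tilted less than 3.4 degrees (z of flange3_mid in the frame of stand between 0.061 and 0.069 m and horizontal distance between flange3_mid and stand below 0.015 m and angle between flange3_mid's own z axis and vertical below 0.06 rad and linear speed of flange3 below 0.02 m/s); the robot touches nothing.
It fails at once if the four-hole flange is moved by more than 20 mm (distance of flange4_mid from where it was at the start of the episode above 0.02 m).
It fails at once if the three-hole flange is dropped (falls free at more than 0.8 m/s) (contact force between the fingers and flange3 below 0.2 N and linear speed of flange3 above 0.8 m/s).
It also fails if it takes over 35 s, if anything falls off the work surface, if the arm or the gripper's body presses on something with over 40 N, if the wrist force passes 120 N, or if a joint passes its speed limit or range.

## Working session

There is one attempt and no reset: what is moved stays moved. The work goes in short steps, Python scripts to look and compute and a shell command to move; the robot and the scene stay as the last step left them, time stands still between calls to the robot, and variables do not carry over. Pictures are saved under pics/ and viewed, at most 10 in all, crops included, and the job is handed in when it is done.

```bash
ls; mkdir -p pics; cat > h.py <<'E'
import numpy as np,cv2
from plant import ctrl
from scipy.spatial.transform import Rotation as R
def snap(n,f):
    s=ctrl.get_state(); p,d=ctrl.read_camera(n); i=ctrl.camera_info(n)
    if n=='wrist':
        T=np.eye(4);T[:3,:3]=R.from_quat(s['tcp_rot']).as_matrix();T[:3,3]=s['eef_pos'];W=T@np.array(i['T_tool_cam'])
    else: W=np.linalg.inv(np.array(i['camera_from_world']))
    np.savez(f'pics/{f}.npz',p=p,d=d,K=i['K'],W=W)
    cv2.imwrite(f'pics/{f}.png',p[:,:,::-1])
def px(f,u,v,z=None):
    "pixel->world, by depth or on plane z"
    a=np.load(f'pics/{f}.npz');K,W=a['K'],a['W']
    r=W[:3,:3]@np.linalg.solve(K,[u,v,1.]);o=W[:3,3]
    if z is None:
        k=a['d'][int(v)-1:int(v)+2,int(u)-1:int(u)+2];t=np.median(k)
    else: t=(z-o[2])/r[2]
    return o+t*r
E
python3 - <<'E'
from h import *
for n in('top','scene'): snap(n,n+'0')
a=cv2.imread('pics/top0.png');b=cv2.imread('pics/scene0.png')
cv2.imwrite('pics/top0v.png',cv2.resize(a,(800,600)))
cv2.imwrite('pics/scene0v.png',cv2.resize(b,(800,600)))
print(ctrl.tcp_to_grasp,ctrl.get_state(),ctrl.camera_info('wrist'))
E
```

```text
pics
0.0187 {'time': 0.1, 'qpos': array([ 1.16903408e+00,  2.87104955e-01,  1.57801929e+00, -1.57032410e-05,
        1.27860100e+00, -1.49991923e-01]), 'dq': array([ 0.00190673, -0.00099562, -0.00234489,  0.00092909,  0.00190816,
       -0.00112313]), 'joint_efforts': array([ 8.37947973e-04, -4.07298517e+01, -2.93697721e+01, -1.42792815e-04,
        3.40941093e-03, -4.22212861e-05]), 'eef_pos': array([0.16789192, 0.65317851, 0.23007303]), 'tcp_rot': array([ 1.25550615e-01,  9.92086642e-01, -1.02802524e-03, -2.83217788e-04]), 'contact_force': array([-0.59918345, -0.61838816,  0.36213822]), 'wrist_torque': array([0.02104896, 0.02761895, 0.00438137]), 'finger_force': 0.0, 'opening': 0.999360679292299} {'K': array([[357.82576817,   0.        , 279.02448129],
       [  0.        , 357.82576817, 210.46263712],
       [  0.        ,   0.        ,   1.        ]]), 'T_tool_cam': array([[ 5.44924088e-04, -9.65376346e-01, -2.60860525e-01,
         6.64400643e-02],
       [ 9.99999839e-01,  4.84362923e-04,  2.96447654e-04,
        -1.25733340e-04],
       [-1.59832387e-04, -2.60860644e-01,  9.65376454e-01,
        -1.42700461e-01],
       [ 0.00000000e+00,  0.00000000e+00,  0.00000000e+00,
         1.00000000e+00]])}
```

View pics/top0v.png

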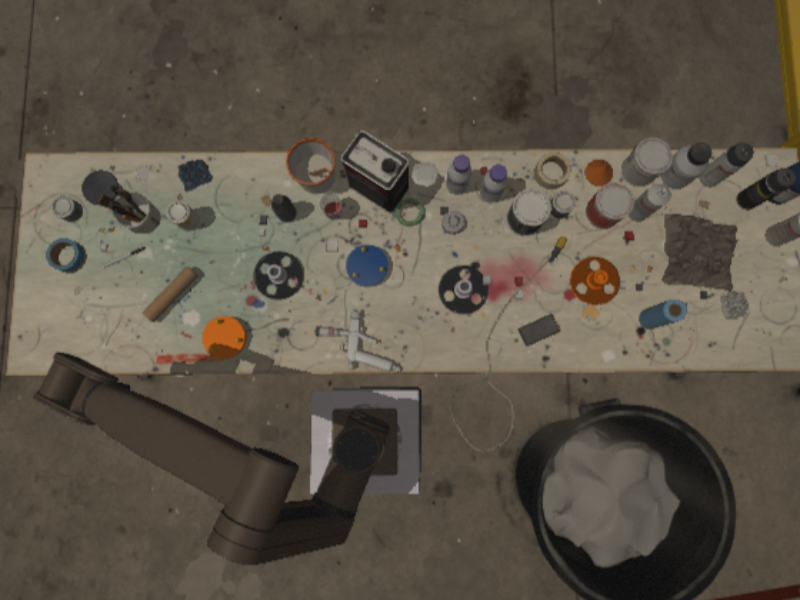

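View pics/scene0v.png

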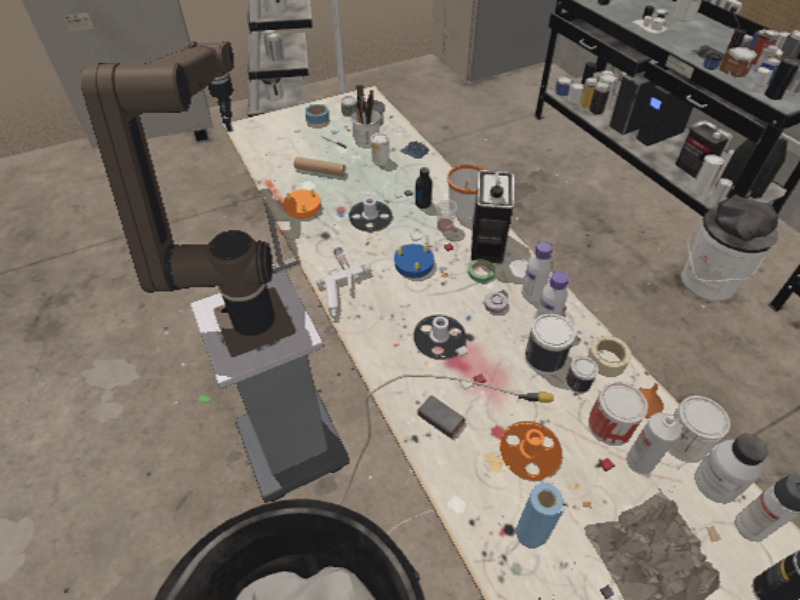

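In the 800x600 top view, the possible targets are the dark flange at (278,274), the dark flange at (464,288), the orange flange at (595,280, not meant), the blue stand at (368,265) and the orange stand at (224,338, not meant). I'll check the hole counts in a close crop.

```bash
python3 - <<'E'
from h import *
a=cv2.imread('pics/top0.png')
c=a[160:230,165:365]; cv2.imwrite('pics/c1.png',cv2.resize(c,None,fx=4,fy=4,interpolation=cv2.INTER_CUBIC))
for n,u,v in(('A',278,274),('stand',368,265),('B',464,288)):
    print(n,px('top0',u*.7,v*.7),px('top0',u*.7,v*.7,.03))
E
```

```text
A [0.49161174 0.25478542 0.06122403] [0.4975558  0.26106847 0.03      ]
stand [ 0.52343782 -0.01096023  0.0305476 ] [ 0.52354939 -0.01092668  0.03      ]
B [ 0.44670707 -0.29769482  0.05680979] [ 0.45117085 -0.30004139  0.03      ]
```

View pics/c1.png

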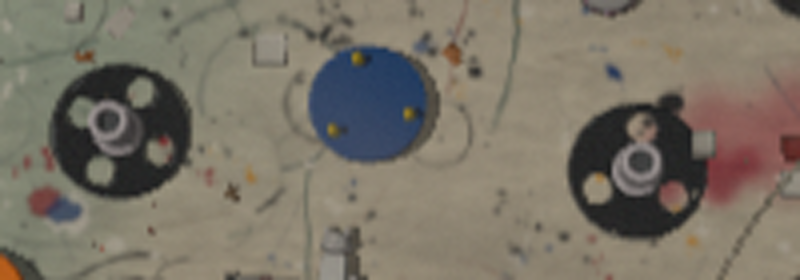

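The left flange (A) has four holes, at crop (140,92), (82,110), (100,170) and (160,150). The right one (B) has three, at (641,127), (598,188) and (672,195), so B is the target. The blue stand's pins are at (357,59), (409,114) and (334,130). Next I'll work out the angles and the slides.

```bash
cat >> h.py <<'E'
def slide(*ts):
    s=ctrl.get_state();M=R.from_quat(s['tcp_rot']).as_matrix()
    print('tcp',s['eef_pos'].round(4),'xaxis yaw',np.degrees(np.arctan2(M[1,0],M[0,0])).round(1),'q',s['qpos'].round(2))
    for t in ts: print(t,'->slide cm',(M.T@(np.array(t)-s['eef_pos'])*100).round(2))
def tri(pts,n=3):
    p=np.array(pts)[:,:2];c=p.mean(0);a=np.arctan2(*(p-c).T[::-1])
    ph=np.angle(np.exp(1j*n*a).mean())/n
    print('centre',c.round(4),'r',np.linalg.norm(p-c,axis=1).round(4),'angle mod',360/n,np.degrees(ph).round(1))
E
python3 - <<'E'
from h import *
f=lambda x,y,z:px('top0',165+x/4,160+y/4,z)
tri([f(*p,.01) for p in((641,127),(598,188),(672,195))])
tri([f(*p,.05) for p in((357,59),(409,114),(334,130))])
slide((.46,.25,.23),(.46,0,.23),(.45,-.298,.22))
E
```

```text
centre [ 0.4506 -0.2993] r [0.0476 0.0469 0.0465] angle mod 120.0 -6.1
centre [ 0.5207 -0.0081] r [0.0472 0.0476 0.0469] angle mod 120.0 12.4
tcp [0.1679 0.6532 0.2301] xaxis yaw 165.6 q [ 1.17  0.29  1.58 -0.    1.28 -0.15]
(0.46, 0.25, 0.23) ->slide cm [-38.33 -31.77   0.06]
(0.46, 0, 0.23) ->slide cm [-44.56 -55.98   0.11]
(0.45, -0.298, 0.22) ->slide cm [-51.02 -85.09   1.17]
```

```bash
python3 -m inch '[{"slide":[-38,-32,0],"turn":0,"grip":8.5},{"slide":[-38,-32,0],"turn":0,"grip":8.5},{"slide":[-38,-32,0],"turn":0,"grip":8.5},{"slide":[-38,-32,0],"turn":0,"grip":8.5},{"slide":[-38,-32,0],"turn":0,"grip":8.5},{"slide":[-38,-32,0],"turn":0,"grip":8.5},{"slide":[-38,-32,0],"turn":0,"grip":8.5},{"slide":[-38,-32,0],"turn":0,"grip":8.5},{"slide":[-38,-32,0],"turn":0,"grip":8.5},{"slide":[-38,-32,0],"turn":0,"grip":8.5},{"slide":[-45,-56,0],"turn":0,"grip":8.5},{"slide":[-45,-56,0],"turn":0,"grip":8.5},{"slide":[-45,-56,0],"turn":0,"grip":8.5},{"slide":[-45,-56,0],"turn":0,"grip":8.5},{"slide":[-45,-56,0],"turn":0,"grip":8.5},{"slide":[-45,-56,0],"turn":0,"grip":8.5}]' && python3 - <<'E'
from h import *
slide((.45,-.298,.22))
E
```

```text
time: 1.7
eef_pos: [0.4643, -0.0058, 0.2311]
tcp_rot: [0.13, 0.992, -0.001, -0.0]
contact_force: [-0.0, -0.0, 0.4]
opening: 0.995
finger_force: 0.0
tcp [ 0.4643 -0.0058  0.2311] xaxis yaw 165.1 q [-0.23 -0.19  2.08 -0.    1.26 -1.54]
(0.45, -0.298, 0.22) ->slide cm [ -6.12 -28.6    1.16]
```

```bash
python3 -c "
from h import *
snap('wrist','w_stand')" ; python3 -m inch '[{"slide":[-6,-28.6,1],"turn":0,"grip":8.5},{"slide":[-6,-28.6,1],"turn":0,"grip":8.5},{"slide":[-6,-28.6,1],"turn":0,"grip":8.5},{"slide":[-6,-28.6,1],"turn":0,"grip":8.5},{"slide":[-6,-28.6,1],"turn":0,"grip":8.5},{"slide":[-6,-28.6,1],"turn":0,"grip":8.5},{"slide":[-6,-28.6,1],"turn":0,"grip":8.5},{"slide":[-6,-28.6,1],"turn":0,"grip":8.5},{"slide":[-6,-28.6,1],"turn":0,"grip":8.5}]' && python3 - <<'E'
from h import *
snap('wrist','w_fl')
a=np.hstack([cv2.imread('pics/w_stand.png'),cv2.imread('pics/w_fl.png')])
cv2.imwrite('pics/w2.png',cv2.resize(a,(800,300),interpolation=cv2.INTER_AREA))
E
```

```text
time: 2.65
eef_pos: [0.4517, -0.2907, 0.2209]
tcp_rot: [0.125, 0.992, 0.001, -0.0]
contact_force: [0.2, -0.1, -0.1]
opening: 0.993
finger_force: 0.0
```

View pics/w_stand.png

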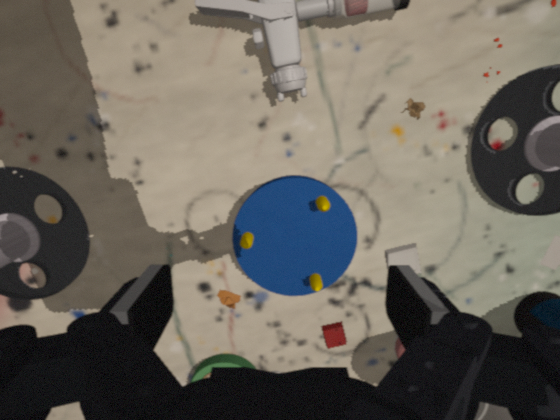

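View pics/w_fl.png

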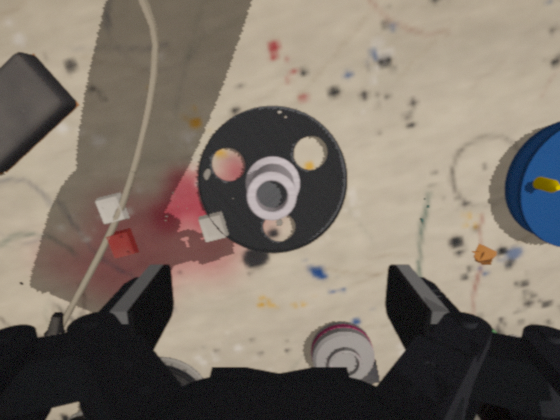

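The stand picture shows the disc centred at (295,235), with pin tips near (323,204), (246,241) and (316,283). The flange picture shows the sleeve top ring at (271,195), the plate centre at (272,179), and holes at (227,165), (310,153) and (278,228).

```bash
python3 - <<'E'
from h import *
print('stand disc',px('w_stand',295,235,.03))
tri([px('w_stand',u,v,.048) for u,v in((323,204),(246,241),(316,283))])
print('sleeve top',px('w_fl',271,195,.07),'plate',px('w_fl',272,179,.01))
tri([px('w_fl',u,v,.008) for u,v in((227,165),(310,153),(278,228))])
slide((.448,-.297,.22),(.448,-.297,.031))
E
```

```text
stand disc [ 0.51891111 -0.00395326  0.03      ]
centre [ 0.5211 -0.0053] r [0.0471 0.0474 0.0471] angle mod 120.0 12.1
sleeve top [ 0.44941156 -0.29698202  0.07      ] plate [ 0.44648661 -0.29645254  0.01      ]
centre [ 0.4505 -0.2979] r [0.0479 0.0483 0.0482] angle mod 120.0 -6.4
tcp [ 0.4517 -0.2906  0.2211] xaxis yaw 165.7 q [-0.76 -0.01  1.92  0.    1.23 -2.08]
(0.448, -0.297, 0.22) ->slide cm [ 0.21 -0.71  0.11]
(0.448, -0.297, 0.031) ->slide cm [ 0.2  -0.72 19.01]
```

```bash
python3 -m inch '[{"slide":[0.1,-0.75,0],"turn":0,"grip":8.5},{"slide":[0.1,-0.75,4],"turn":0,"grip":8.5},{"slide":[0.1,-0.75,8],"turn":0,"grip":8.5},{"slide":[0.1,-0.75,12],"turn":0,"grip":8.5},{"slide":[0.1,-0.75,15],"turn":0,"grip":8.5},{"slide":[0.1,-0.75,17.5],"turn":0,"grip":8.5},{"slide":[0.1,-0.75,19],"turn":0,"grip":8.5},{"slide":[0.1,-0.75,19],"turn":0,"grip":8.5},{"slide":[0.1,-0.75,19],"turn":0,"grip":8.5},{"slide":[0.1,-0.75,19],"turn":0,"grip":3.5},{"slide":[0.1,-0.75,19],"turn":0,"grip":3.5},{"slide":[0.1,-0.75,19],"turn":0,"grip":3.5},{"slide":[0.1,-0.75,19],"turn":0,"grip":3.5},{"slide":[0.1,-0.75,19],"turn":0,"grip":3.5},{"slide":[0.1,-0.75,19],"turn":0,"grip":3.5},{"slide":[0.1,-0.75,19],"turn":0,"grip":3.5},{"slide":[0.1,-0.75,19],"turn":0,"grip":3.5},{"slide":[0.1,-0.75,19],"turn":0,"grip":3.5}]' 80; python3 -c "
from h import *
slide((.449,-.2975,.031))"
```

```text
time: 4.5
eef_pos: [0.4494, -0.3001, 0.033]
tcp_rot: [0.126, 0.992, -0.0, 0.001]
contact_force: [0.3, 2.4, 5.4]
opening: 0.475
finger_force: 81.1
tcp [ 0.4494 -0.3001  0.033 ] xaxis yaw 165.5 q [-0.78  0.25  2.03  0.    0.86 -2.1 ]
(0.449, -0.2975, 0.031) ->slide cm [0.11 0.24 0.19]
```

```bash
python3 -m inch '[{"slide":[0,0,-1],"turn":0,"grip":3.5},{"slide":[0,0,-3],"turn":0,"grip":3.5},{"slide":[0,0,-6],"turn":0,"grip":3.5},{"slide":[0,0,-9],"turn":0,"grip":3.5},{"slide":[0,0,-12],"turn":0,"grip":3.5},{"slide":[0,3,-12],"turn":-0.05,"grip":3.5},{"slide":[0,6,-12],"turn":-0.1,"grip":3.5},{"slide":[0.2,10,-12],"turn":-0.15,"grip":3.5},{"slide":[0.2,14,-12],"turn":-0.2,"grip":3.5},{"slide":[0.3,18,-12],"turn":-0.25,"grip":3.5},{"slide":[0.4,22,-12],"turn":-0.3,"grip":3.5},{"slide":[0.5,25.5,-12],"turn":-0.32,"grip":3.5},{"slide":[0.5,28,-12],"turn":-0.32,"grip":3.5},{"slide":[0.5,29.5,-12],"turn":-0.32,"grip":3.5},{"slide":[0.5,30.2,-12],"turn":-0.32,"grip":3.5},{"slide":[0.5,30.2,-12],"turn":-0.32,"grip":3.5},{"slide":[0.5,30.2,-12],"turn":-0.32,"grip":3.5}]'; python3 - <<'E'
from h import *
slide((.520,-.005,.063))
snap('wrist','w_h');snap('top','t_h')
a=cv2.imread('pics/t_h.png')[130:235,200:340]
cv2.imwrite('pics/h2.png',cv2.resize(a,None,fx=5,fy=5,interpolation=cv2.INTER_CUBIC))
E
```

```text
time: 6.2
eef_pos: [0.5187, -0.0068, 0.1512]
tcp_rot: [-0.034, 0.999, -0.0, -0.0]
contact_force: [0.1, -0.7, -2.1]
opening: 0.471
finger_force: 81.6
tcp [ 0.5187 -0.0068  0.1512] xaxis yaw -176.1 q [-0.21  0.02  2.03 -0.    1.09 -1.85]
(0.52, -0.005, 0.063) ->slide cm [-0.15  0.18  8.82]
```

View pics/w_h.png

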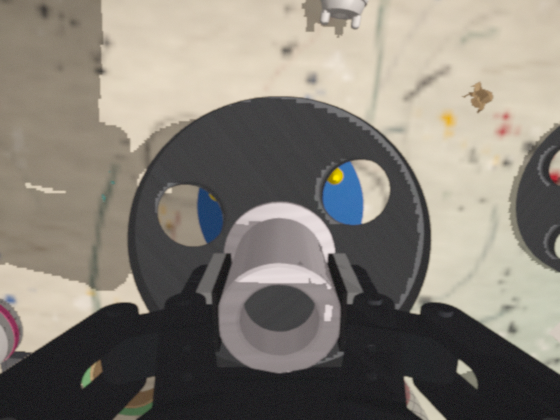

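The flange is held level over the stand. Two holes are visible, at (190,213) and (355,191), with a pin visible at (337,176). I'll check the hole angle at the current plate height.

```bash
python3 - <<'E'
from h import *
z=.126
a,b=[px('w_h',u,v,z)[:2] for u,v in((190,213),(355,191))]
d=np.linalg.norm(a-b);print('spacing',d,'(83.1mm)')
m=(a+b)/2;t=(b-a)/d
for n in (np.array([-t[1],t[0]]),np.array([t[1],-t[0]])):
    c=m+n*.024;ang=np.degrees(np.arctan2(*(a-c)[::-1]));print('centre',c,'ang',(ang+60)%120-60)
print('pin',px('w_h',337,176,.052))
print([ (px('w_stand',u,v,.048)[:2]).round(4) for u,v in((323,204),(246,241),(316,283))])
E
```

```text
spacing 0.08049930228482831 (83.1mm)
centre [ 0.47016633 -0.01683948] ang -47.48011939158515
centre [ 0.51716679 -0.00709489] ang 10.906453816185405
pin [0.49052178 0.03095564 0.052     ]
[array([0.4896, 0.0298]), array([ 0.5065, -0.0504]), array([0.5671, 0.0047])]
```

```bash
python3 -m inch '[{"slide":[-0.2,0.2,0],"turn":0,"grip":3.5},{"slide":[-0.2,0.2,2],"turn":0,"grip":3.5},{"slide":[-0.2,0.2,4],"turn":0,"grip":3.5},{"slide":[-0.2,0.2,5],"turn":0,"grip":3.5},{"slide":[-0.2,0.2,6],"turn":0,"grip":3.5},{"slide":[-0.2,0.2,6.5],"turn":0,"grip":3.5},{"slide":[-0.2,0.2,7],"turn":0,"grip":3.5},{"slide":[-0.2,0.2,7.4],"turn":0,"grip":3.5},{"slide":[-0.2,0.2,7.8],"turn":0,"grip":3.5},{"slide":[-0.2,0.2,8],"turn":0,"grip":3.5},{"slide":[-0.2,0.2,8.2],"turn":0,"grip":3.5},{"slide":[-0.2,0.2,8.2],"turn":0,"grip":3.5},{"slide":[-0.2,0.2,8.2],"turn":0,"grip":3.5}]'; python3 - <<'E'
from h import *
slide((.520,-.005,.063));snap('wrist','w_d')
E
```

```text
time: 7.6
eef_pos: [0.5208, -0.0039, 0.0695]
tcp_rot: [-0.034, 0.999, -0.0, 0.0]
contact_force: [0.1, 0.1, -3.0]
opening: 0.473
finger_force: 81.5
tcp [ 0.5208 -0.0039  0.0695] xaxis yaw -176.1 q [-0.2   0.15  2.07 -0.    0.93 -1.84]
(0.52, -0.005, 0.063) ->slide cm [ 0.09 -0.11  0.65]
```

View pics/w_d.png

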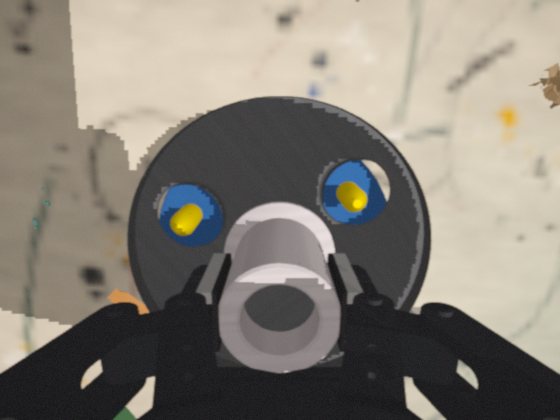

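Yellow pins stand inside both visible holes, at (187,218) and (352,196), and the force reading is only the flange's weight. I'll lower it slowly until it touches.

```bash
python3 -m inch '[{"slide":[0,0,0.2],"turn":0,"grip":3.5},{"slide":[0,0,0.4],"turn":0,"grip":3.5},{"slide":[0,0,0.5],"turn":0,"grip":3.5},{"slide":[0,0,0.6],"turn":0,"grip":3.5},{"slide":[0,0,0.65],"turn":0,"grip":3.5},{"slide":[0,0,0.65],"turn":0,"grip":3.5},{"slide":[0,0,0.65],"turn":0,"grip":3.5}]'
```

```text
time: 8.35
eef_pos: [0.5207, -0.0039, 0.063]
tcp_rot: [-0.034, 0.999, -0.0, -0.0]
contact_force: [-2.0, -0.5, -0.6]
opening: 0.474
finger_force: 81.5
```

```bash
python3 -m inch '[{"slide":[0,0,0.05],"turn":0,"grip":3.5},{"slide":[0,0,0.1],"turn":0,"grip":3.5},{"slide":[0,0,0.1],"turn":0,"grip":3.5},{"slide":[0,0,0.1],"turn":0,"grip":3.5}]'
```

```text
time: 8.75
eef_pos: [0.5207, -0.0039, 0.0629]
tcp_rot: [-0.034, 0.999, 0.0, -0.0]
contact_force: [-5.9, -0.2, 6.6]
opening: 0.473
finger_force: 82.0
```

Contact is firm and the flange is seated, with TCP z at 0.063 as expected. Next I'll open the fingers, then retreat straight up.

```bash
python3 -m inch '[{"slide":[0,0,0],"turn":0,"grip":5},{"slide":[0,0,0],"turn":0,"grip":6},{"slide":[0,0,0],"turn":0,"grip":7},{"slide":[0,0,0],"turn":0,"grip":8},{"slide":[0,0,0],"turn":0,"grip":8},{"slide":[0,0,0],"turn":0,"grip":8},{"slide":[0,0,-1],"turn":0,"grip":8},{"slide":[0,0,-3],"turn":0,"grip":8},{"slide":[0,0,-6],"turn":0,"grip":8},{"slide":[0,0,-10],"turn":0,"grip":8},{"slide":[0,0,-14],"turn":0,"grip":8},{"slide":[0,0,-14],"turn":0,"grip":8},{"slide":[0,0,-14],"turn":0,"grip":8}]'; python3 - <<'E'
from h import *
snap('wrist','w_end')
E
```

```text
time: 10.05
eef_pos: [0.5215, -0.004, 0.2039]
tcp_rot: [-0.034, 0.999, -0.0, 0.002]
contact_force: [0.7, 1.1, -1.5]
opening: 0.936
finger_force: 0.0
```

View pics/w_end.png

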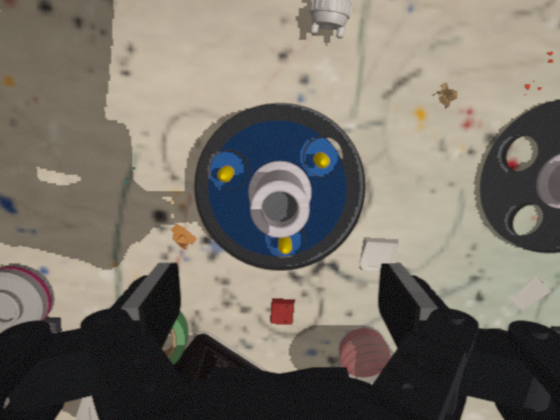

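All three pins show through the holes at (226,173), (321,160) and (285,244). A blue disc also shows on the plate, so I'll check the plate and sleeve heights in the depth image.

```bash
python3 - <<'E'
from h import *
snap('wrist','w_e2')
for n,u,v in(('blue plate',275,130),('blue',225,215),('blue',335,210),('rim',203,190),('rim',357,180),('rim',275,110),('hole',235,160),('bench',420,60),('sleeve',258,215),('sleeve',303,215)): print(n,px('w_e2',u,v).round(4))
print('top c',px('w_e2',279,207,.1)); p=np.load('pics/w_e2.npz')['p'];print(p[130,275],p[215,225],p[110,275])
E
```

```text
blue plate [ 0.4679 -0.0107  0.0302]
blue [ 0.5468 -0.0513  0.0301]
blue [0.5351 0.0484 0.0302]
rim [ 0.5248 -0.0717  0.03  ]
rim [0.5062 0.0649 0.0304]
rim [ 0.4514 -0.0118  0.03  ]
hole [ 0.496  -0.0441  0.0298]
bench [ 0.3991  0.1149 -0.0008]
sleeve [ 0.5246 -0.0184  0.0999]
sleeve [0.5224 0.0136 0.1   ]
top c [ 0.51769116 -0.00387282  0.1       ]
[23 49 84] [24 48 80] [52 51 53]
```

```bash
python3 - <<'E'
from h import *
for f,u,v in(('w_fl',225,200),('w_fl',330,200),('w_fl',270,125),('w_fl',250,190),('w_fl',294,190),('w_fl',312,150),('w_d',270,130),('w_d',400,200),('w_d',230,330),('w_e2',540,130),('w_e2',500,190)): print(f,u,v,px(f,u,v).round(4))
E
```

```text
w_fl 225 200 [ 4.576e-01 -3.503e-01 -4.000e-04]
w_fl 330 200 [ 0.4844 -0.244   0.0005]
w_fl 270 125 [ 3.954e-01 -2.854e-01 -1.000e-04]
w_fl 250 190 [ 0.441  -0.313   0.0698]
w_fl 294 190 [ 0.4499 -0.2772  0.0705]
w_fl 312 150 [ 0.4296 -0.2506 -0.0006]
w_d 270 130 [ 0.4623 -0.0121  0.0364]
w_d 400 200 [0.4922 0.0554 0.0367]
w_d 230 330 [ 0.5258 -0.02    0.1063]
w_e2 540 130 [4.521e-01 2.376e-01 3.000e-04]
w_e2 500 190 [5.114e-01 2.131e-01 5.000e-04]
```

The plate's visible surface reads at its underside height everywhere, including on the bench, so the blue is only a rendering overlap. The sleeve top is at 0.100 m (0.030 + 0.070), level on both sides, and the axis is about 3 mm from the stand's. The flange is fully home.

```bash
python3 -c "
from plant import ctrl
print(ctrl.sign_off())"
```

```text
the job is handed in; nothing more can be done
None
```

The three-hole flange is flat and fully home on the blue stand with all three pins through its holes, the gripper is clear, the four-hole flange was not touched, and the job was handed in at about 10 s; no verdict was returned.

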